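# Lock the retained-sample case

## Task

Lock the sample case. By pushing its yellow peg, gently turn the red slotted disc on the lid until its slot lines up with the steel bar (either way round will do); then push the upright blue plate at the tail of the bar so that the bar goes right through the disc and is fully home in the blue keeper, and back away. Fingertip pushes are all it takes, so grip, force and lift nothing, and leave the bottles, flacons and cartons standing where they are.

Things in the scene. Friction and masses are not known exactly. Their poses are not given: they have to be found in the camera images.
- case: The sample case: a fixed grey box with a white lid, 210 x 366 mm, lid top 60 mm above the bench. Origin: centre of its underside, on the bench. Its y axis is the direction in which the bar is pushed; its z is up. In its frame (mm): the disc's axis is at x 0, y +75; the bar and its track lie along x = 0. A low aluminium guide bridge over the bar (31 wide) spans y -10 to +29 and the blue keeper (33 wide) y +119 to +137; both reach up to z 81.
- disc_turn (a joint): Angle of the disc in rad about the vertical, counter-clockwise from above. At 0 and again at pi (3.14) the slot lies exactly along the bar; the stops are at -0.12 and 3.26. It starts between 0.6 and 2.54. The peg's direction from the disc's axis makes this angle with the case's x axis: 0 = towards case +x, pi/2 = towards case +y (over the keeper), pi = towards case -x. Stays where it is left; light friction (about 0.06 N m, 1 N at the peg) and a little drag.
- lock_disc: The red locking disc with its lever and peg. Origin: on its axis at its underside, 64 mm above the bench; its top face is at 82 mm. Disc diameter 80 mm, 18 mm thick, cut right across by a slot 20 mm wide with a yellow floor. It turns in place: its y axis runs along the slot, its x axis points to the peg.
- peg_top (a point): Centre of the top of the yellow turning peg, an upright post fixed on the disc's red lever and turning with the disc. Diameter 14 mm, 40 mm tall, top 128 mm above the bench, 64 mm from the disc's axis. The lever (20 mm wide, top 88 mm above the bench) runs from near the slot out to 78 mm from the axis.
- bar_slide (a joint): How far the bar has been pushed along case +y, in m: starts at 0 to 0.018, fully home at the stop, 0.120. Against a disc that is not lined up the bar stops at about 0.026. It only slides (friction about 2.5 N plus light drag) and stays where it is left.
- lock_bar: The steel locking bar with its blue push plate. Origin: middle of the tip of its nose, 72 mm above the bench. The bar is 12 mm wide, 10 mm high, 147 mm long; the last 14 mm taper to 6 mm wide at the tip. At joint 0 the tip is 66 mm from the disc's axis.
- bar_push (a point): Point on the rear (case -y) face of the blue push plate fixed to the bar's tail, the face to push, middle of its width, 102 mm above the bench. The plate is upright, 34 mm wide (case x), 8 mm thick (case y), spans 73 to 123 mm above the bench. It lies 147 mm behind the nose tip. When home its front face meets the guide bridge. The track below it is 66 mm above the bench.
- flacon_white: Small white square flacon with silver cap, 30 x 30 x 58 mm, standing loose on the lid on the case's +x side of the bar. Origin: centre of its underside. Leave alone.
- flacon_amber: Small amber square flacon with silver cap, 30 x 30 x 58 mm, standing loose on the lid on the case's -x side of the bar. Origin: centre of its underside. Leave alone.
- carton_blue: Blue carton, 45 x 55 x 100 mm, on the bench beyond the case. Origin: centre of its underside. Leave alone.
- carton_gold: Gold carton, 45 x 45 x 130 mm, on the bench beyond the case. Origin: centre of its underside. Leave alone.
- pump_bottle: Brown pump bottle with black pump, diameter 58 mm, 152 mm tall, on the bench beyond the case. Origin: centre of its underside. Leave alone.
- cream_jar: Green glass jar with gold lid, diameter 62 mm, 50 mm tall, on the bench past the case's +y end. Origin: centre of its underside. Leave alone.
- serum_bottle: Blue round bottle with gold cap, diameter 36 mm, 110 mm tall, on the bench past the case's -y end. Origin: centre of its underside. Leave alone.

How it is judged (in metres and radians):
On the way, in this order (a step that is already met when the one before it is completed fails the run):
1. the disc's slot is lined up with the bar (within 0.15 rad) (angle between the y axis of lock_disc and the y axis of case, either way round below 0.15 rad), for 0.1 s.
2. the bar is pushed through the disc, fully home in the keeper (at least 115 of 120 mm) (value of joint bar_slide above 0.115 m), for 0.1 s.
At the end, for the whole second after the job is handed in: The bar rests at 115 mm or more of its 120 mm travel, through the disc and in the keeper, the slot within 0.15 rad of the bar's line, and every bottle, flacon and carton stands upright (within 0.2 rad) less than 30 mm from where it began (value of joint bar_slide above 0.115 m and angle between the y axis of lock_disc and the y axis of case, either way round below 0.15 rad and velocity of joint bar_slide between -0.01 and 0.01 m/s and velocity of joint disc_turn between -0.1 and 0.1 rad/s and distance of each of flacon_white, flacon_amber, carton_blue, carton_gold, pump_bottle, cream_jar, serum_bottle from where it was at the start of the episode below 0.03 m and angle between each of flacon_white, flacon_amber, carton_blue, carton_gold, pump_bottle, cream_jar, serum_bottle's own z axis and vertical below 0.2 rad); the robot touches nothing.
It fails at once if the disc (with its peg) or the bar (with its plate) is gripped or forced (over 38 N from the fingers) (contact force between the fingers and lock_disc above 38 N or contact force between the fingers and lock_bar above 38 N).
It fails at once if a bottle, flacon or carton is shoved, lifted or carried 30 mm or more (distance of any of flacon_white, flacon_amber, carton_blue, carton_gold, pump_bottle, cream_jar, serum_bottle from where it was at the start of the episode above 0.03 m).
It fails at once if a bottle, flacon or carton is tipped by more than 0.5 rad (angle between any of flacon_white, flacon_amber, carton_blue, carton_gold, pump_bottle, cream_jar, serum_bottle's own z axis and vertical above 0.5 rad).
It also fails if it takes over 54 s, if anything falls off the work surface, if the arm or the gripper's body presses on something with over 40 N, if the wrist force passes 120 N, or if a joint passes its speed limit or range.

## Robot

A 6-joint arm with a two-finger parallel gripper is mounted at the origin on the work surface. World frame = base frame: x ahead of the robot, y to its left, z up, the work surface at z = 0. Lengths are in mm, angles in rad, forces in N, time in s.
With the tool pointing down it reaches from about 400 to 925 mm from the base axis. Payload 12.5 kg.
Tool frame: the origin (TCP) lies at the very end of the fingers, on their centre line; the grasp point (between the pads) lies 19 mm behind it; x points along the fingers, y is the direction in which the jaws open and shut, and the axes are right-handed (so a half turn about x gives the same grasp; the last joint's range is limited). The gripper opens to 95 mm and grips with 3 to 60 N. Pads are 20 mm wide; open, the fingers measure 119 mm over their backs; the gripper's body (75 mm by 180 mm) begins 59 mm behind the grasp point.
Start: joints at [1.153, 0.491, 1.559, -0, 1.092, -0.106], TCP at [191.716, 594.888, 214.661] pointing down, gripper open.
Joint ranges: [-3.1, 3.1], [-0.84, 2.19], [0.05, 2.79], [-1.13, 4.28], [0.06, 2.93], [-2.69, 2.69]. Speed limits (rad/s): [2.22, 2.22, 2.79, 3.14, 3.14, 3.14].

## Interface

Orientations are given as [roll, pitch, yaw] about the fixed x, y, z axes, in that order (R = Rz(yaw) Ry(pitch) Rx(roll)).
In Python, from cell import env, optics, job gives the robot as it stands.
- The arm moves only by the shell command python3 -m handwheel 'ROWS' [OPENING]. ROWS is JSON, a list of rows, each an object with "travel": the shift along the world's x, y, z in mm, a list of three; "roll": the turn about the world's z in degrees. In form: [{"travel": [dx, dy, dz], "roll": roll}, ...]. A call has 1 to 8 rows; each row is the pose to reach, as a shift and turn from the pose commanded when the call began; what a row does not reach only later rows make up. A row lasts 1/10 s, in which the tool goes at most 50 mm and 8.59 degrees, less where a joint would pass 70% of its speed; a pose out of reach is approached as far as the arm can. A call with a gripper value outside its range is refused whole. OPENING is the closure, from -1 (fully open) to 1 (shut), set as the call begins (- or left out, the last holds). The fingers move at their own pace and stop on an object; the grip force is fixed at half the most. Time passes only in rows, so rows that repeat a pose let the fingers close. It gives the time, the measured TCP pose, the force and the opening at its end, in the units of the state.
- env.state(): the state, without advancing time (a new reading comes with each control period).
- optics.read_camera(name): name is "side" or "top"; returns the picture (480x640x3 uint8, red, green, blue); there is no depth.
- optics.camera_params(name): a dict with "fx", "fy", "cx", "cy" (pixels), "k1" (the pictures are not rectified: a ray, as slopes to the right and down, at radius r is drawn at 1 + k1 r^2 times it, then the intrinsics apply), "world_from_camera" (4x4, takes a point from camera to world coordinates). Camera axes: x right, y up, looking along -z (the intrinsics and any distortion apply to the point x, -y, -z); pixel columns grow to the right and rows downward; lengths in mm; the calibration is good to about 2 mm. A picture is of the moment at which its call begins. camera_params takes no time and is no camera call.
- job.job_done(): hands the job in, once; it reports no verdict.
The state is a dict: "t": time; "joints": joint angles; "qvel": joint speeds; "tau": joint torques, N m; "eef_pos": TCP position; "tcp_rot": TCP orientation; "ft_force": force on the tool from outside, world axes, zero at the start; "moment": the same for the moment, N m; "opening": opening from 0.0 (shut) to 1.0 (fully open).
Only numpy, scipy, OpenCV 4.12 (cv2) and the standard library are available. Lean on these libraries where they do the work, as an engineer would, in place of code of your own. Each camera call takes 0.05 s, during which the arm holds its last target.

## Working session

There is one attempt and no reset: what is moved stays moved. The work goes in short steps, Python scripts to look and compute and a shell command to move; the robot and the scene stay as the last step left them, time stands still between calls to the robot, and variables do not carry over. Pictures are saved under pics/ and viewed, and the job is handed in when it is done.

```bash
mkdir -p pics; ls; python3 - <<'E'
from cell import env, optics, job
import cv2
for n in("top","side"):
    im=optics.read_camera(n); cv2.imwrite(f"pics/{n}0.png",im[:,:,::-1])
    p=optics.camera_params(n); print(n,p)
print(env.state())
E
```

```text
pics
top {'fx': 435.80265600595146, 'fy': 435.80265600595146, 'cx': 321.2229948208846, 'cy': 237.8886324494737, 'k1': -0.05803791510942827, 'world_from_camera': array([[ 1.10780255e-02,  9.96170204e-01, -8.67306287e-02,
         5.34686705e+02],
       [-9.99920210e-01,  1.15626324e-02,  5.08711016e-03,
         3.00277872e+01],
       [ 6.07046194e-03,  8.66673533e-02,  9.96218811e-01,
         9.93062228e+02],
       [ 0.00000000e+00,  0.00000000e+00,  0.00000000e+00,
         1.00000000e+00]])}
side {'fx': 483.15998321509267, 'fy': 483.15998321509267, 'cx': 317.2841948672387, 'cy': 234.89487882028538, 'k1': -0.13155499509364194, 'world_from_camera': array([[ 9.54894803e-01,  1.51793753e-01, -2.55214757e-01,
         3.93534819e+02],
       [-2.96943980e-01,  4.89383517e-01, -8.19956125e-01,
        -6.60624463e+02],
       [ 4.33678143e-04,  8.58756328e-01,  5.12384018e-01,
         5.41395504e+02],
       [ 0.00000000e+00,  0.00000000e+00,  0.00000000e+00,
         1.00000000e+00]])}
{'t': 0.1, 'joints': array([ 1.15339245e+00,  4.91493738e-01,  1.55939163e+00,  7.22187060e-06,
        1.09168113e+00, -1.05606453e-01]), 'qvel': array([-5.86618429e-05, -2.24184598e-03, -2.78172887e-03,  3.80453709e-05,
        9.55627328e-04,  6.09769799e-04]), 'tau': array([ 2.75680140e-03, -6.13626909e+01, -2.58606470e+01,  6.94040372e-02,
        4.70383256e-02, -5.64366985e-05]), 'eef_pos': array([191.62564472, 594.67698307, 214.12254694]), 'tcp_rot': array([-1.68298015,  1.56982245, -1.9947809 ]), 'ft_force': array([ 0.0582847 ,  0.01331639, -0.4921885 ]), 'moment': array([-0.00255393, -0.03139206, -0.02878485]), 'opening': 1.0001302199186628}
```

View pics/top0.png

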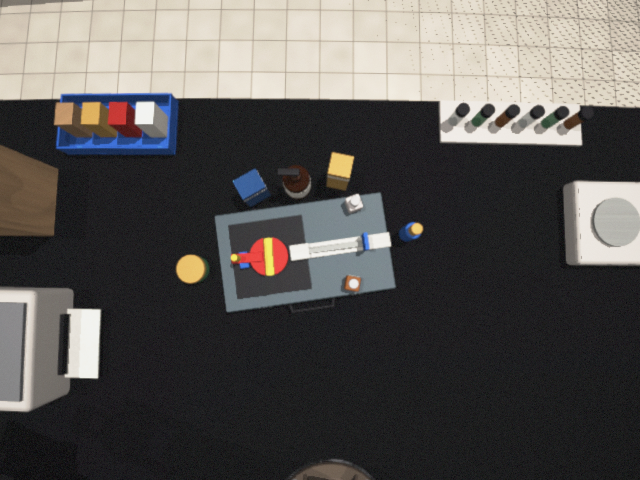

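View pics/side0.png

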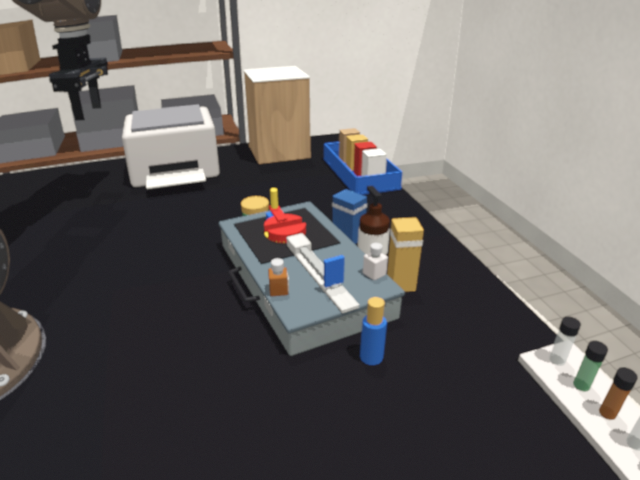

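Top: case between (216,215) and (394,290), disc at about (269,257), peg near (235,258), almost over the keeper, push plate near (367,242). White flacon (354,204), amber (353,284), serum bottle (411,232). Next I measure these.

```bash
cat > h.py <<'E'
import numpy as np, cv2
from cell import env, optics, job
def ray(n,uv):
    p=optics.camera_params(n); K=np.array([[p['fx'],0,p['cx']],[0,p['fy'],p['cy']],[0,0,1.]])
    d=cv2.undistortPoints(np.array([[uv]],float),K,np.array([p['k1'],0,0,0,0]))[0,0]
    T=p['world_from_camera']; return T[:3,3],T[:3,:3]@np.array([d[0],-d[1],-1])
def onz(n,uv,z):
    o,d=ray(n,uv); return o+d*(z-o[2])/d[2]
def tri(a,b):
    o1,d1=ray("top",a);o2,d2=ray("side",b)
    s=np.linalg.lstsq(np.c_[d1,-d2],o2-o1,rcond=None)[0]
    p,q=o1+s[0]*d1,o2+s[1]*d2; return (p+q)/2,np.linalg.norm(p-q)
def blobs(im,lo,hi,roi=None,amin=15):
    hsv=cv2.cvtColor(im,cv2.COLOR_RGB2HSV); m=cv2.inRange(hsv,lo,hi)
    if roi:
        k=np.zeros_like(m);x0,y0,x1,y1=roi;k[y0:y1,x0:x1]=255;m&=k
    n,l,s,c=cv2.connectedComponentsWithStats(m)
    return [(s[i].tolist(),c[i].round(1).tolist()) for i in range(1,n) if s[i,4]>=amin],m
E
python3 - <<'E'
from h import *
im=cv2.imread("pics/top0.png")[:,:,::-1].copy(); sd=cv2.imread("pics/side0.png")[:,:,::-1].copy()
R=(200,180,420,320)
for nm,lo,hi in[("red",(0,180,120),(4,255,255)),("yel",(22,150,120),(35,255,255)),("blue",(105,150,80),(125,255,255))]:
    print("top",nm,blobs(im,lo,hi,R,8)[0]); print("side",nm,blobs(sd,lo,hi,(215,180,420,370),8)[0])
b,m=blobs(im,(90,40,60),(115,150,160),R,300)
m=cv2.morphologyEx(m,cv2.MORPH_CLOSE,np.ones((9,9)))
print(b); c=max(cv2.findContours(m,0,2)[0],key=cv2.contourArea); r=cv2.minAreaRect(c); print(r,cv2.boxPoints(r))
cv2.imwrite("pics/topz.png",cv2.resize(im[180:320,200:420],None,fx=3.6,fy=3.6,interpolation=2)[:,:,::-1])
cv2.imwrite("pics/sidez.png",cv2.resize(sd[175:375,210:430],None,fx=3,fy=3,interpolation=2)[:,:,::-1])
E
```

```text
top red [([238, 239, 27, 35, 359], [255.1, 256.7]), ([273, 239, 13, 24, 100], [277.7, 249.1]), ([275, 259, 12, 15, 62], [280.5, 265.8])]
side red [([265, 207, 40, 35, 800], [283.0, 225.6])]
top yel [([264, 238, 5, 38, 75], [265.8, 256.8]), ([232, 254, 7, 7, 22], [235.4, 257.3])]
side yel [([270, 187, 8, 21, 135], [273.9, 196.8]), ([264, 232, 4, 6, 17], [265.7, 234.2])]
top blue [([234, 180, 30, 19, 361], [247.6, 186.7]), ([400, 222, 20, 18, 148], [406.7, 232.8]), ([362, 233, 6, 17, 68], [364.9, 241.0]), ([240, 264, 10, 5, 42], [244.2, 265.6])]
side blue [([333, 180, 68, 29, 805], [366.5, 189.0]), ([333, 210, 32, 32, 396], [347.3, 223.0]), ([266, 213, 6, 5, 18], [268.6, 214.6]), ([324, 256, 20, 30, 478], [333.6, 270.3]), ([360, 318, 27, 47, 968], [372.6, 342.8])]
[]
((251.7813262939453, 195.1343536376953), (38.466732025146484, 32.55875778198242), 76.86598205566406) [[231.5574  180.10327]
 [263.26447 172.70496]
 [272.00525 210.16544]
 [240.29819 217.56375]]
```

View pics/topz.png

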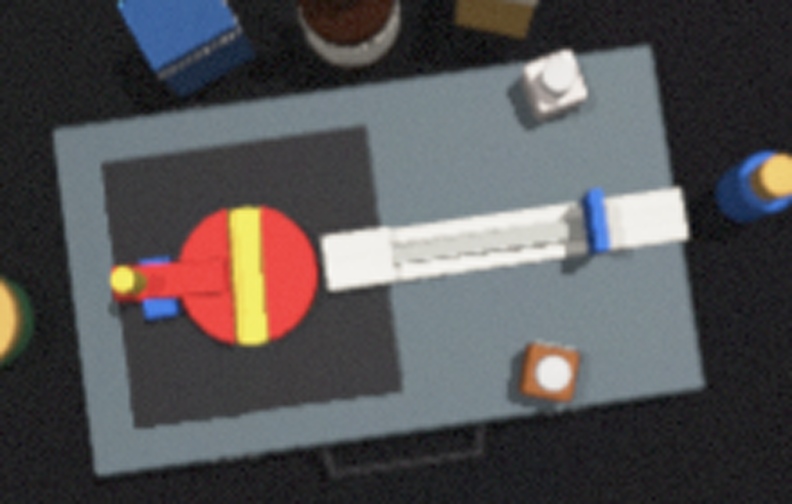

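View pics/sidez.png

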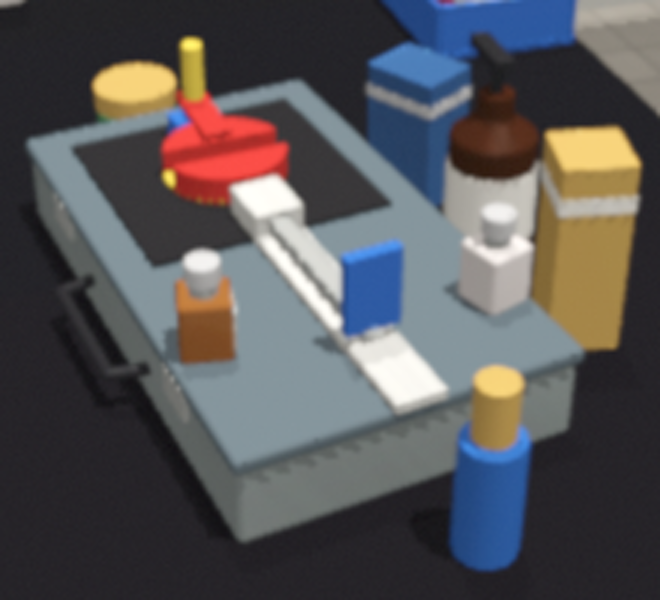

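```bash
python3 - <<'E'
from h import *
P=lambda u,v,z:onz("top",(200+u/3.6-.36,180+v/3.6-.36),z)
S=lambda u,v:(210+u/3-.33,175+v/3-.33)
Z=lambda u,v:(200+u/3.6-.36,180+v/3.6-.36)
c=np.array([P(*a,60) for a in[(54,130),(651,45),(704,385),(97,475)]]); cen=c.mean(0)
print(c.round(0)); print("edges",[np.linalg.norm(c[i]-c[i-1]).round(0) for i in range(4)])
ey=(c[0]+c[3]-c[1]-c[2]);ey/=np.linalg.norm(ey);ex=np.array([ey[1],-ey[0],0])
print("case",cen.round(1),"yaw",np.arctan2(-ey[0],ey[1]))
loc=lambda p:np.round([(p-cen)@ex,(p-cen)@ey,p[2]],1)
d=P(248,276,82);print("disc",d.round(1),loc(d))
a=cen+75*ey; print("disc from case",a.round(1))
pg=onz("top",(235.4,257.3),128) ; pg2=P(125,278,128); print("peg",pg.round(1),pg2.round(1),loc(pg2))
for o in(a,d):
  v=pg2-o; print("turn",np.arctan2(v@ey,v@ex), np.hypot(v@ex,v@ey))
t,e=tri(Z(125,278),S(191,43)); print("pegtri",t.round(1),e,loc(t))
s=P(262,340,64)-P(245,212,64); print("slot vs case angle",np.arctan2(s@ex,s@ey), np.arctan2(s[1],s[0]))
for q in[(586,190),(599,190),(596,250),(608,250)]: print("plate",P(*q,123).round(1),loc(P(*q,123)))
for q,w in[((592,191),(372,250))]: t,e=tri(Z(*q),S(*w)); print("platetop",t.round(1),e,loc(t))
print("serum",loc(P(775,176,110)),P(775,176,110).round(1),"white",loc(P(560,72,118)),"amber",loc(P(554,372,118)),"jar",loc(P(-8,320,50)))
t,e=tri(Z(775,176),S(498,378)); print("serumtri",t.round(1),e,loc(t))
print(env.state()['tcp_rot'])
from scipy.spatial.transform import Rotation as Ro
print(Ro.from_euler('xyz',env.state()['tcp_rot']).as_matrix().round(3))
print("ex",ex,"ey",ey)
E
```

```text
[[ 661.  256.   60.]
 [ 717. -102.   60.]
 [ 513. -134.   60.]
 [ 456.  225.   60.]]
edges [np.float64(207.0), np.float64(363.0), np.float64(206.0), np.float64(363.0)]
case [587.1  61.1  60. ] yaw 0.15609628585365673
disc [574.1 135.1  82. ] [-1.4 75.1 82. ]
disc from case [575.4 135.2  60. ]
peg [569.3 195.7 128. ] [570.1 197.8 128. ] [  4.5 137.6 128. ]
turn 1.4990137819249172 62.7956377645752
turn 1.477134925829054 62.79461563084012
pegtri [569.6 198.  127.5] 1.1675219292756662 [  4.  137.9 127.5]
slot vs case angle -1.5673346146518947 -2.988958079879138
plate [622.4 -57.  123. ] [  16.5 -122.2  123. ]
plate [622.5 -64.3 123. ] [  15.5 -129.4  123. ]
plate [589.  -62.7 123. ] [ -17.4 -122.6  123. ]
plate [589.  -69.4 123. ] [ -18.4 -129.2  123. ]
platetop [615.5 -59.  117.6] 14.301086653941573 [   9.4 -123.1  117.6]
serum [  10.1 -231.5  110. ] [ 633. -166.  110.] white [  85.3 -118.5  118. ] amber [-80.9 -89.7 118. ] jar [ -3.6 234.9  50. ]
serumtri [ 634.  -166.7  107.7] 1.564751671582771 [  10.9 -232.4  107.7]
[-1.68298015  1.56982245 -1.9947809 ]
[[-0.     0.307  0.952]
 [-0.001  0.952 -0.307]
 [-1.    -0.001 -0.   ]]
ex [0.98784169 0.15546315 0.        ] ey [-0.15546315  0.98784169  0.        ]
```

```bash
python3 -m handwheel '[{"travel":[0,0,45],"roll":-8},{"travel":[0,0,90],"roll":-16},{"travel":[0,0,130],"roll":-24},{"travel":[30,-30,130],"roll":-32},{"travel":[64,-60,130],"roll":-40},{"travel":[98,-92,130],"roll":-48},{"travel":[132,-124,130],"roll":-56},{"travel":[166,-156,130],"roll":-64}]' 1
```

```text
t: 0.9
eef_pos: [358.7, 437.4, 344.5]
tcp_rot: [-0.679, 1.57, -2.113]
ft_force: [0.2, 0.8, 0.2]
opening: 0.386
```

```bash
python3 -m handwheel '[{"travel":[36,-34,0],"roll":-3},{"travel":[72,-68,0],"roll":-3},{"travel":[108,-102,0],"roll":-3},{"travel":[144,-136,0],"roll":-3},{"travel":[180,-170,-30],"roll":-3},{"travel":[215,-204,-60],"roll":-3},{"travel":[250,-237,-95],"roll":-3},{"travel":[250,-237,-130],"roll":-3}]'
python3 - <<'E'
from h import *
for n in("top","side"):
    im=optics.read_camera(n); cv2.imwrite(f"pics/{n}1.png",im[:,:,::-1])
    c=im[150:330,180:420] if n=="top" else im[80:320,180:440]
    cv2.imwrite(f"pics/{n}1z.png",cv2.resize(c,None,fx=3,fy=2.5 if n!="top" else 3,interpolation=2)[:,:,::-1])
s=env.state();print(s['t'],s['eef_pos'],s['opening'])
from scipy.spatial.transform import Rotation as Ro
print(Ro.from_euler('xyz',s['tcp_rot']).as_matrix().round(3))
E
```

```text
t: 1.7
eef_pos: [609.6, 200.3, 217.6]
tcp_rot: [1.6, 1.567, 0.117]
ft_force: [1.0, -0.5, -0.5]
opening: 0.003
1.8 [606.00549298 200.05865229 211.20731255] 0.004303012108712506
[[-0.01   0.996  0.087]
 [-0.002  0.087 -0.996]
 [-1.    -0.01   0.002]]
```

View pics/top1z.png

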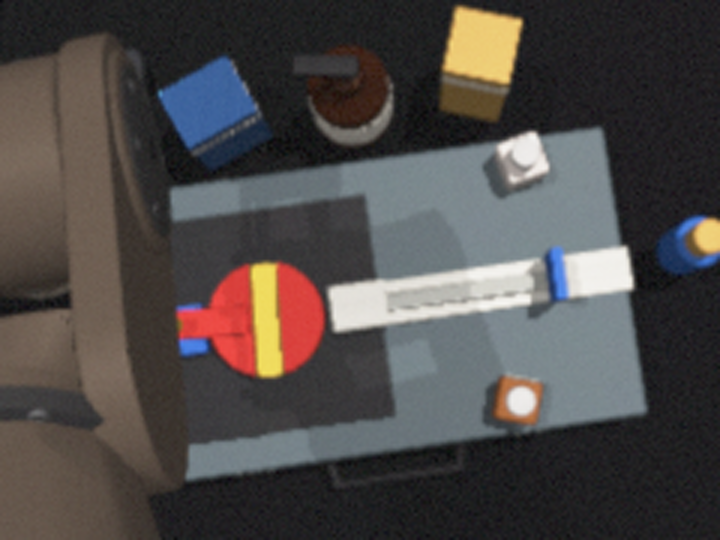

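View pics/side1z.png

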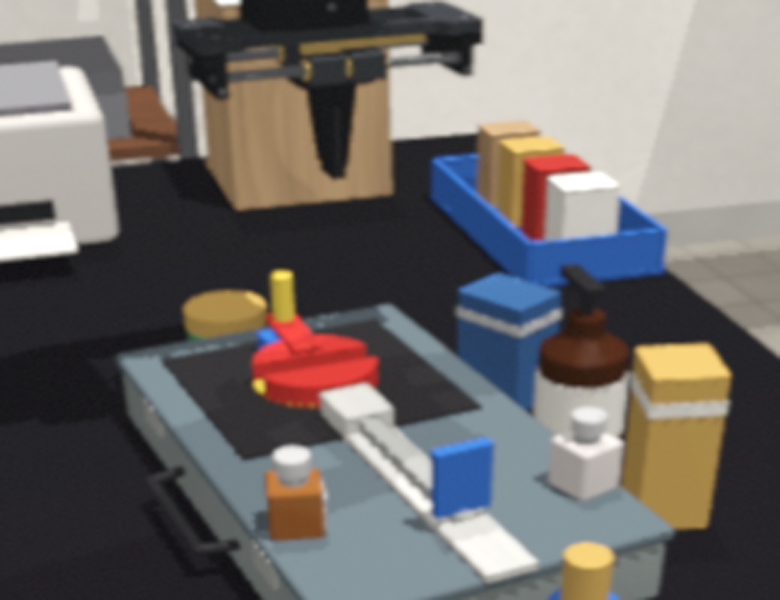

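The picture shows the closed fingertips above and to the right of the peg, and the slot still visible from the top at zoom (266,320). Descending beside the peg.

```bash
python3 -m handwheel '[{"travel":[0,0,-35],"roll":0},{"travel":[0,0,-70],"roll":0},{"travel":[0,0,-100],"roll":0},{"travel":[0,0,-115],"roll":0},{"travel":[0,0,-115],"roll":0}]'
python3 -m handwheel '[{"travel":[-3,0,0],"roll":0},{"travel":[-6,0,0],"roll":0},{"travel":[-9,0,0],"roll":0},{"travel":[-12,0,0],"roll":0},{"travel":[-12,0,0],"roll":0}]'
python3 - <<'E'
from h import *
im=optics.read_camera("side"); cv2.imwrite("pics/side2z.png",cv2.resize(im[80:320,180:440],None,fx=3,fy=2.5,interpolation=2)[:,:,::-1])
s=env.state();print(s['t'],s['eef_pos'],s['ft_force'])
E
```

```text
t: 2.3
eef_pos: [606.2, 203.2, 101.9]
tcp_rot: [-1.469, 1.569, -2.95]
ft_force: [-0.1, 0.3, -0.3]
opening: 0.003
t: 2.8
eef_pos: [594.6, 202.8, 103.1]
tcp_rot: [1.714, 1.57, 0.233]
ft_force: [-1.3, 0.4, 1.0]
opening: 0.004
2.85 [594.79163691 202.74330077 102.97556716] [0.11357918 0.48523419 0.35492434]
```

View pics/side2z.png

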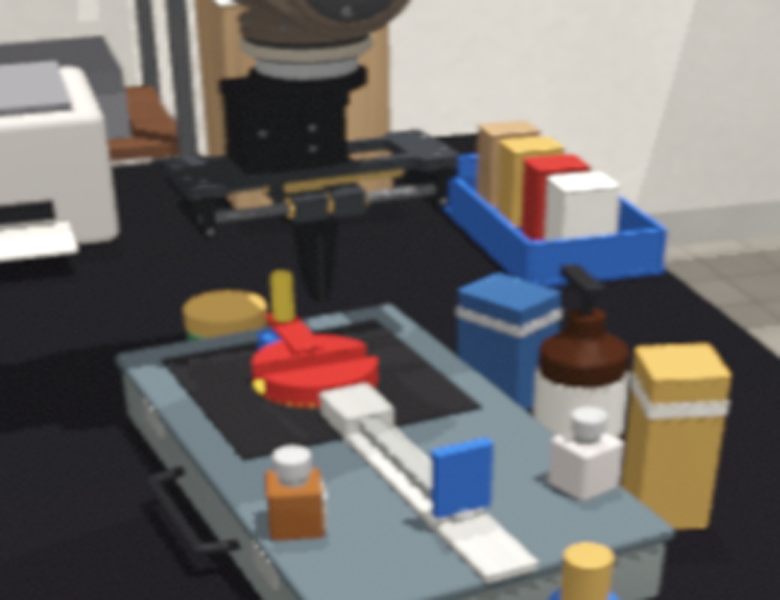

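```bash
python3 - <<'E'
import numpy as np
A=np.array([574.8,135.2]);c=np.array([595.7,201.9])
for t in np.arange(1.5,3.2,.075):
    f=t+.156;r=np.array([np.cos(f),np.sin(f)]);g=np.array([-r[1],r[0]])
    print(round(t,3),(A+64*r-15*g-c).round(1),round(np.degrees(t-1.5),1))
E
```

```text
1.5 [-11.4  -1.7] 0.0
1.575 [-16.3  -1.1] 4.3
1.65 [-21.2  -1. ] 8.6
1.725 [-26.2  -1.2] 12.9
1.8 [-31.   -1.8] 17.2
1.875 [-35.9  -2.7] 21.5
1.95 [-40.6  -4. ] 25.8
2.025 [-45.3  -5.7] 30.1
2.1 [-49.8  -7.7] 34.4
2.175 [-54.1 -10. ] 38.7
2.25 [-58.3 -12.6] 43.0
2.325 [-62.2 -15.6] 47.3
2.4 [-65.9 -18.8] 51.6
2.475 [-69.4 -22.3] 55.9
2.55 [-72.6 -26.1] 60.2
2.625 [-75.5 -30.1] 64.5
2.7 [-78.1 -34.3] 68.8
2.775 [-80.4 -38.7] 73.1
2.85 [-82.3 -43.2] 77.3
2.925 [-83.9 -47.9] 81.6
3.0 [-85.1 -52.6] 85.9
3.075 [-86.  -57.5] 90.2
3.15 [-86.5 -62.4] 94.5
```

```bash
python3 -m handwheel '[{"travel":[-6,-1,0],"roll":0},{"travel":[-11,-2,0],"roll":0},{"travel":[-16,-1,0],"roll":4},{"travel":[-21,-1,0],"roll":8},{"travel":[-26,-1,0],"roll":12},{"travel":[-31,-2,0],"roll":17},{"travel":[-36,-3,0],"roll":21},{"travel":[-36,-3,0],"roll":21}]'
python3 - <<'E'
from h import *
im=optics.read_camera("side"); cv2.imwrite("pics/side3z.png",cv2.resize(im[80:320,180:440],None,fx=3,fy=2.5,interpolation=2)[:,:,::-1])
s=env.state();print(s['t'],s['eef_pos'],s['ft_force'])
E
```

```text
t: 3.65
eef_pos: [558.2, 199.6, 102.6]
tcp_rot: [-1.708, 1.571, -2.822]
ft_force: [0.1, 0.6, -0.5]
opening: 0.008
3.7 [558.54684158 199.64974413 102.67982911] [ 1.13253775  0.18575667 -0.30931725]
```

View pics/side3z.png

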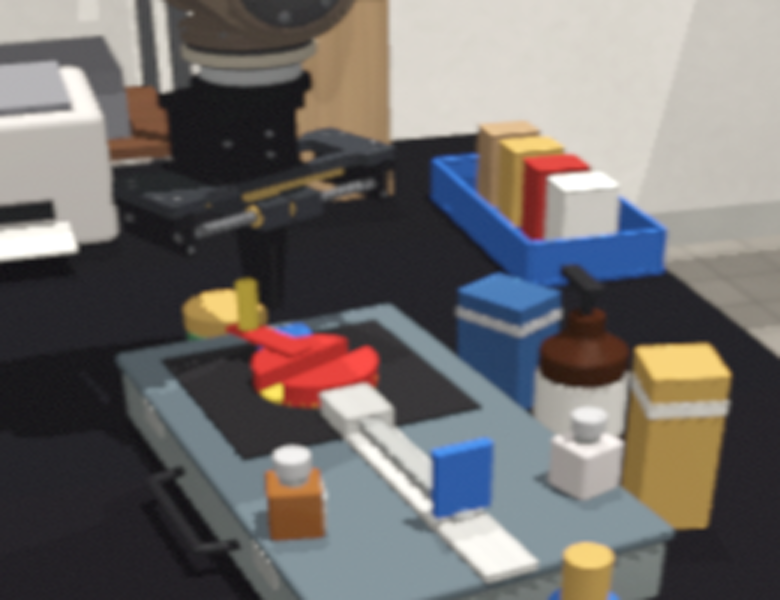

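Side view: the peg moved left to zoom (246,305) and the disc is following. Continuing around.

```bash
python3 -m handwheel '[{"travel":[-5,-1,0],"roll":4},{"travel":[-9,-3,0],"roll":9},{"travel":[-14,-5,0],"roll":13},{"travel":[-18,-7,0],"roll":17},{"travel":[-22,-10,0],"roll":22},{"travel":[-26,-13,0],"roll":26},{"travel":[-30,-16,0],"roll":30},{"travel":[-33,-19,0],"roll":35}]'
python3 -m handwheel '[{"travel":[-4,-4,0],"roll":4},{"travel":[-7,-8,0],"roll":8},{"travel":[-9,-12,0],"roll":13},{"travel":[-11,-16,0],"roll":17},{"travel":[-13,-21,0],"roll":21},{"travel":[-15,-26,0],"roll":26},{"travel":[-15,-26,0],"roll":26}]'
cat > look.py <<'E'
from h import *
import sys
k=sys.argv[1]
for n in("top","side"):
    im=optics.read_camera(n); cv2.imwrite(f"pics/{n}{k}.png",im[:,:,::-1])
    c=im[150:330,180:420] if n=="top" else im[80:320,180:440]
    cv2.imwrite(f"pics/{n}{k}z.png",cv2.resize(c,None,fx=3,fy=2.5 if n!="top" else 3,interpolation=2)[:,:,::-1])
s=env.state();print(s['t'],s['eef_pos'],s['ft_force'])
E
python3 look.py 4
```

```text
t: 4.5
eef_pos: [526.0, 180.7, 102.6]
tcp_rot: [0.989, 1.57, 0.486]
ft_force: [1.2, 0.5, 0.2]
opening: 0.006
t: 5.2
eef_pos: [510.9, 154.4, 102.6]
tcp_rot: [1.444, 1.571, 1.393]
ft_force: [0.1, 0.3, -0.1]
opening: 0.003
5.3 [510.97197728 154.71607588 102.57845551] [-0.22702012 -0.68024981 -0.53019142]
```

View pics/top4z.png

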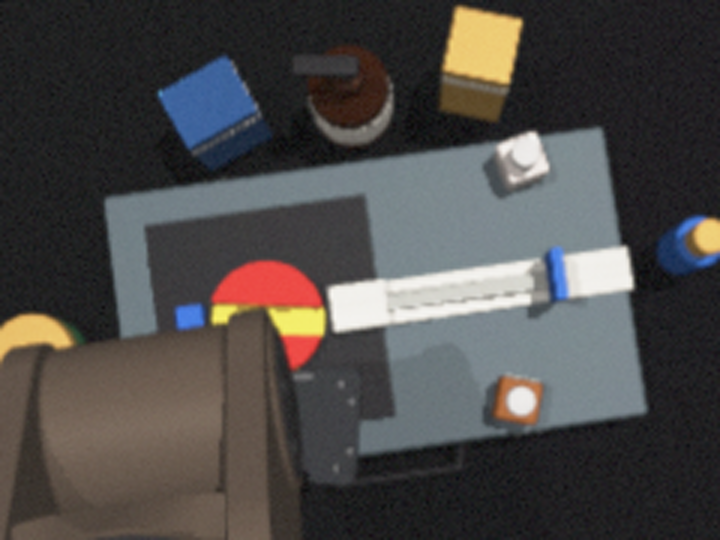

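View pics/side4z.png

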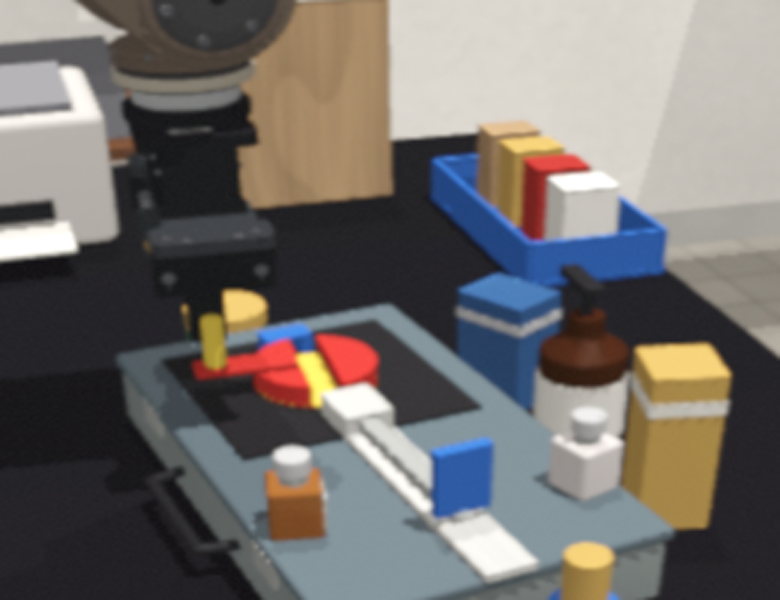

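The slot is nearly in line: in the top zoom it runs (212,312) to (325,320), while the bar tilts slightly upward to the right. I'll measure what is left to turn.

```bash
cat > ang.py <<'E'
from h import *
import sys
k=sys.argv[1]
A=np.array([574.8,135.2])
im=cv2.imread(f"pics/top{k}.png")[:,:,::-1].copy()
b,m=blobs(im,(0,180,100),(5,255,255),(245,230,292,262),8)
pts=[]
for u in range(254,287):   # lower edge of the upper red half
    col=np.where(m[:,u])[0]
    if len(col): pts.append(onz("top",(u,col[col<258].max()+.5),82)[:2])
pts=np.array(pts);vx,vy,_,_=cv2.fitLine(pts.astype(np.float32),cv2.DIST_HUBER,0,.01,.01).ravel()
a=np.arctan2(vy,vx)%np.pi; print("slot-edge dir - ey dir",a-(np.pi/2+.156), len(pts))
sd=cv2.imread(f"pics/side{k}.png")[:,:,::-1].copy()
b,m=blobs(sd,(22,120,90),(35,255,255),(235,190,275,235),20);print(b)
s=max(b,key=lambda q:q[0][4])[0]
p=onz("side",(s[0]+s[2]/2-.5,s[1]+2),128); v=p[:2]-A; print("peg",p.round(1),"theta",np.arctan2(v[1],v[0])-.156,np.hypot(*v))
E
python3 ang.py 4
```

```text
slot-edge dir - ey dir -0.18632388 33
[([246, 205, 10, 22, 152], [250.6, 215.3])]
peg [511.1 134.  128. ] theta -3.279198148042059 63.68339006771356
```

```bash
python3 -m handwheel '[{"travel":[-1,-3,0],"roll":3},{"travel":[-2,-6,0],"roll":6},{"travel":[-3,-9,0],"roll":8},{"travel":[-3,-10,0],"roll":8},{"travel":[-3,-10,0],"roll":8}]'
python3 look.py 5; python3 ang.py 5
```

```text
t: 5.8
eef_pos: [508.0, 144.8, 102.6]
tcp_rot: [0.597, 1.571, 0.684]
ft_force: [-0.4, 0.7, 0.1]
opening: 0.007
5.9 [507.85626414 144.83474873 102.51393959] [-0.50818392  0.44953602  0.06833535]Traceback (most recent call last):
  File "ang.py", line 10, in <module>
    if len(col): pts.append(onz("top",(u,col[col<258].max()+.5),82)[:2])
                                         ~~~~~~~~~~~~~~~~^^
    return umr_maximum(a, axis, None, out, keepdims, initial, where)
ValueError: zero-size array to reduction operation maximum which has no identity
```

View pics/top5z.png

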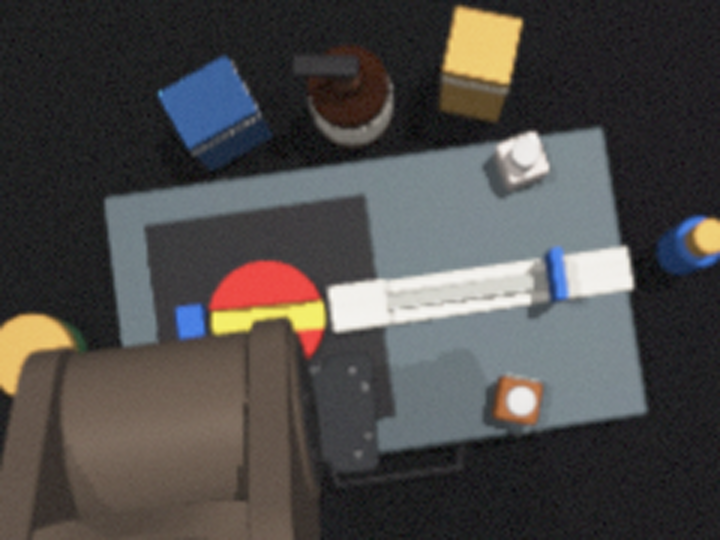

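```bash
sed -i 's/if len(col):/col=col[col<257]\n    if len(col):/; s/col\[col<258\].max/col.max/; s/range(254,287)/range(254,285)/' ang.py; python3 ang.py 5
```

```text
slot-edge dir - ey dir -0.03423524 31
[([248, 208, 9, 21, 150], [251.7, 217.7])]
peg [511.6 121.4 128. ] theta -3.0828727874527466 64.69063666602875
```

Slot within about 0.03 rad by its edge, +0.06 by the peg. Backing off the peg and rising.

```bash
python3 -m handwheel '[{"travel":[-1,8,0],"roll":0},{"travel":[-2,15,0],"roll":0},{"travel":[-2,15,35],"roll":4},{"travel":[-2,15,75],"roll":4},{"travel":[-2,15,110],"roll":4},{"travel":[20,-20,110],"roll":4},{"travel":[40,-60,110],"roll":4},{"travel":[60,-100,110],"roll":4}]'
python3 -m handwheel '[{"travel":[13,-40,0],"roll":0},{"travel":[26,-80,0],"roll":0},{"travel":[42,-120,0],"roll":0},{"travel":[42,-137,0],"roll":0},{"travel":[42,-137,0],"roll":0}]'
python3 look.py 6; python3 ang.py 6
```

```text
t: 6.7
eef_pos: [568.4, 44.3, 213.0]
tcp_rot: [-0.072, 1.57, 0.088]
ft_force: [0.6, 0.9, 0.0]
opening: 0.003
t: 7.2
eef_pos: [609.7, -93.6, 212.0]
tcp_rot: [2.731, 1.57, 2.888]
ft_force: [-0.6, 0.1, -0.8]
opening: 0.002
7.3 [609.44427996 -91.32402926 212.39356866] [1.04196446 0.14452416 0.73966775]
slot-edge dir - ey dir -0.037292242 31
[([247, 204, 15, 25, 183], [252.1, 215.0])]
peg [518.1 136.  128. ] theta 2.970611442855406 56.69783172155711
```

View pics/top6z.png

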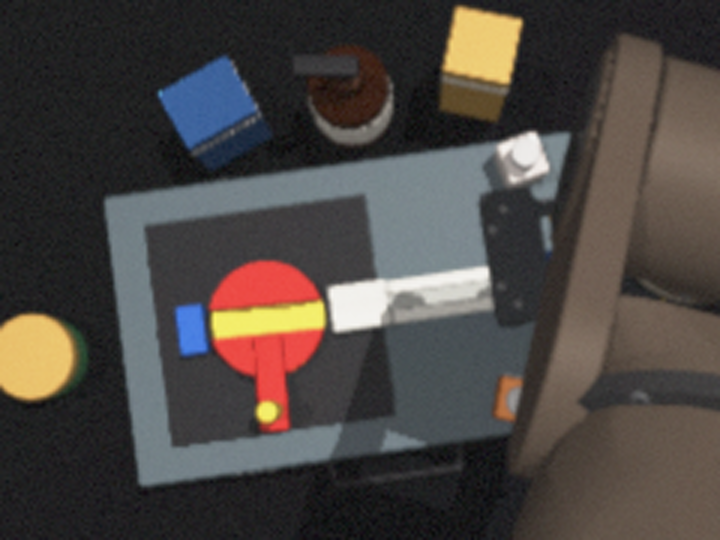

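View pics/side6z.png

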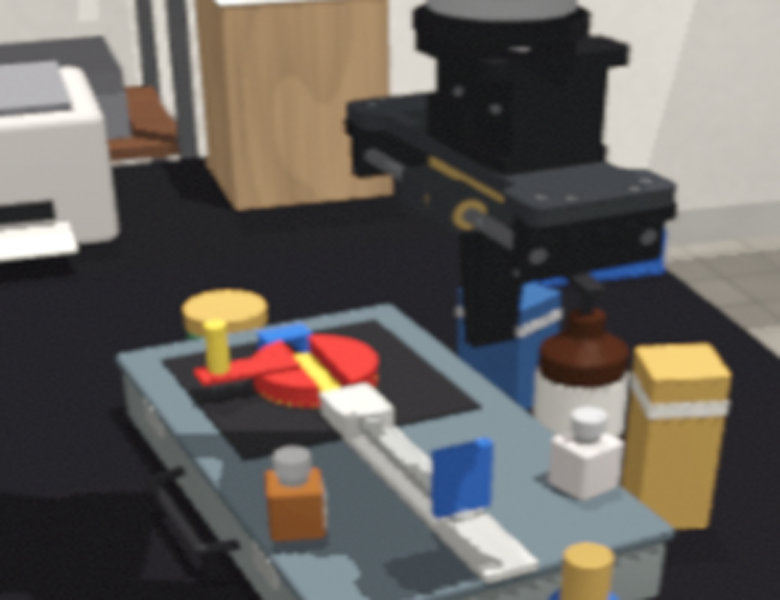

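Unobstructed top view shows the disc turned with peg at zoom (267,411), slot along the bar, and the fingers still above the track, behind the plate. (The peg angle from this run is off because the peg blob merged with the jar lid behind it.) Descending.

```bash
python3 -m handwheel '[{"travel":[0,0,-35],"roll":0},{"travel":[0,0,-70],"roll":0},{"travel":[0,0,-100],"roll":0},{"travel":[0,0,-110],"roll":0},{"travel":[0,0,-110],"roll":0}]'
python3 look.py 7
```

```text
t: 7.8
eef_pos: [609.4, -90.9, 101.9]
tcp_rot: [2.651, 1.569, 2.812]
ft_force: [-0.1, -0.2, 0.4]
opening: 0.005
7.9 [610.44988614 -91.70441265 103.92924383] [-0.86740291 -0.13458743  0.50138354]
```

View pics/side7z.png

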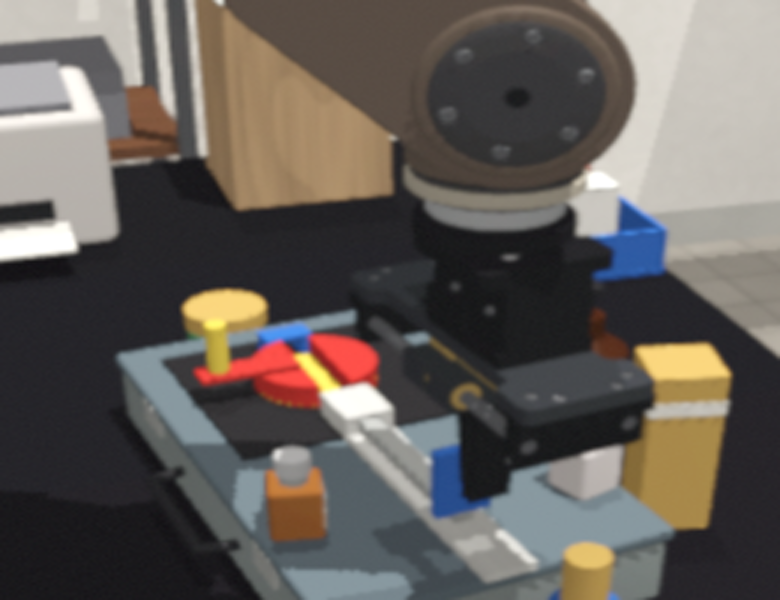

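Fingers are behind the plate (tip near zoom (485,490)), clear of the flacons and serum bottle. Pushing along case +y.

```bash
python3 -m handwheel '[{"travel":[-1,5,0],"roll":0},{"travel":[-1.6,10,0],"roll":0},{"travel":[-2.4,15,0],"roll":0},{"travel":[-3.1,20,0],"roll":0},{"travel":[-4,25,0],"roll":0},{"travel":[-4.7,30,0],"roll":0},{"travel":[-5.5,35,0],"roll":0},{"travel":[-6.3,40,0],"roll":0}]'
python3 -m handwheel '[{"travel":[-1,5,0],"roll":0},{"travel":[-1.6,10,0],"roll":0},{"travel":[-2.4,15,0],"roll":0},{"travel":[-3.1,20,0],"roll":0},{"travel":[-4,25,0],"roll":0},{"travel":[-4.7,30,0],"roll":0},{"travel":[-4.7,30,0],"roll":0}]'
python3 look.py 8
```

```text
t: 8.7
eef_pos: [603.7, -51.9, 102.7]
tcp_rot: [-0.196, 1.57, -0.037]
ft_force: [0.5, -2.9, 2.5]
opening: 0.007
t: 9.4
eef_pos: [598.4, -21.5, 102.4]
tcp_rot: [2.477, 1.57, 2.637]
ft_force: [-0.4, -0.7, -0.5]
opening: 0.003
9.5 [598.31399578 -21.87908495 102.20633644] [ 0.03034202 -0.7988164   0.78524013]
```

View pics/side8z.png

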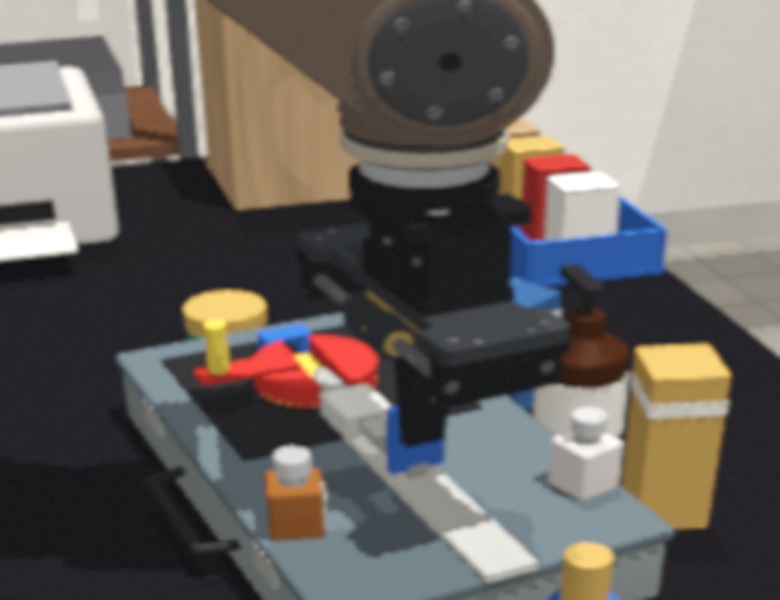

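View pics/top8z.png

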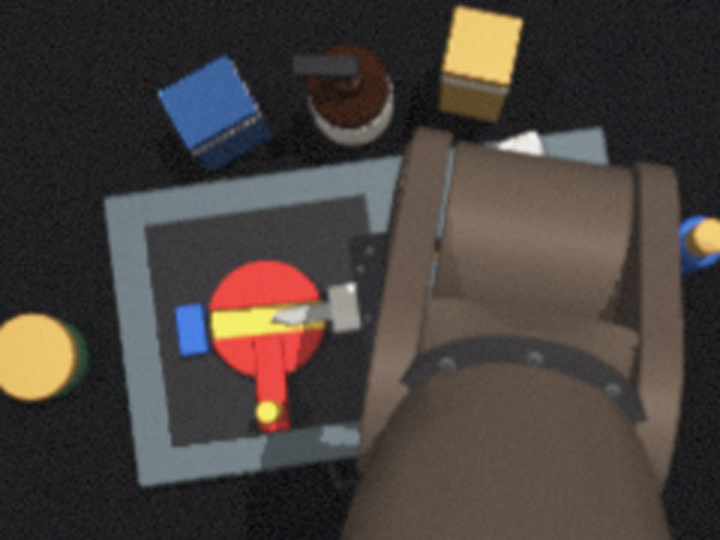

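The nose is well inside the slot (tip at zoom (275,317)) and centred. Continuing.

```bash
python3 -m handwheel '[{"travel":[-1,5,0],"roll":0},{"travel":[-1.6,10,0],"roll":0},{"travel":[-2.4,15,0],"roll":0},{"travel":[-3.1,20,0],"roll":0},{"travel":[-4,25,0],"roll":0},{"travel":[-4.7,30,0],"roll":0},{"travel":[-5.5,35,0],"roll":0},{"travel":[-6.3,40,0],"roll":0}]'
python3 -m handwheel '[{"travel":[0,2,0],"roll":0},{"travel":[-0.6,4,0],"roll":0},{"travel":[-1,6,0],"roll":0},{"travel":[-1,6,0],"roll":0}]'
python3 look.py 9
```

```text
t: 10.3
eef_pos: [592.4, 18.2, 102.5]
tcp_rot: [2.544, 1.571, 2.703]
ft_force: [-0.6, -3.7, -1.7]
opening: 0.004
t: 10.7
eef_pos: [591.7, 24.0, 102.6]
tcp_rot: [0.511, 1.57, 0.671]
ft_force: [-0.1, -0.7, 0.5]
opening: 0.005
10.8 [591.66254359  23.89244741 102.66303279] [-0.9631823  -1.35423401  0.23252144]
```

View pics/side9z.png

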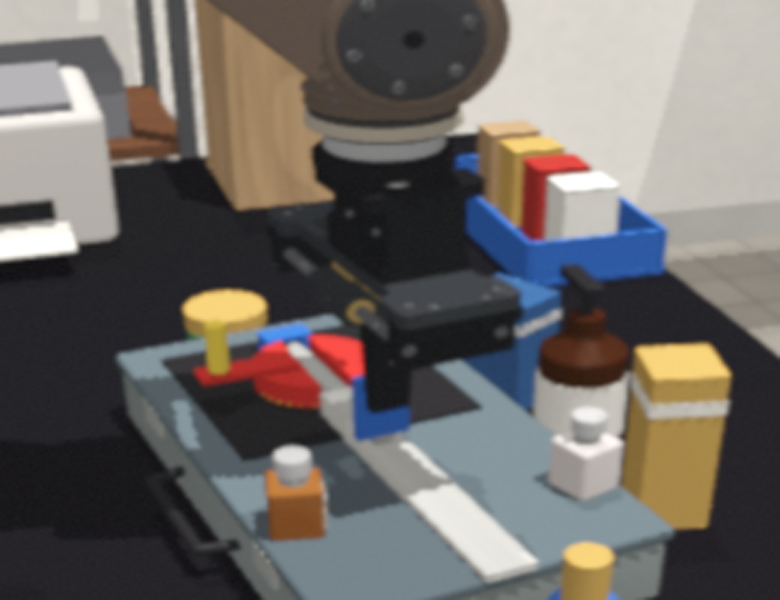

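View pics/top9z.png

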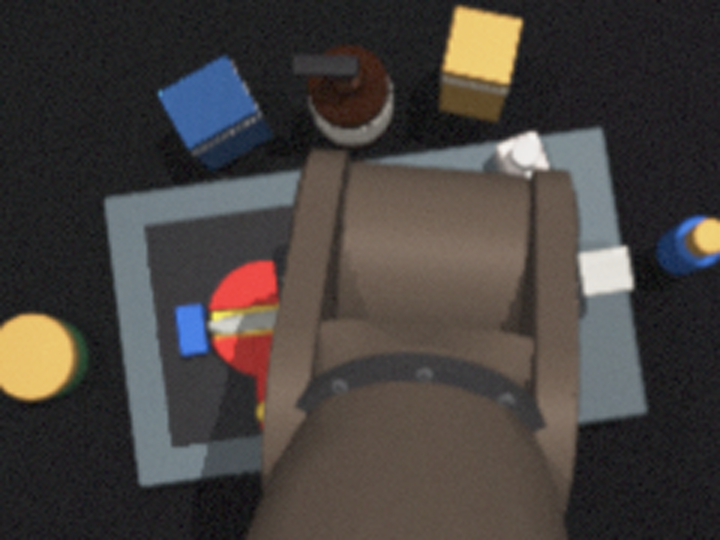

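The tip is at the keeper's mouth (zoom (208,323)), roughly 12 mm to go. Going on in small steps.

```bash
python3 -m handwheel '[{"travel":[-0.4,2,0],"roll":0},{"travel":[-0.8,4,0],"roll":0},{"travel":[-1,6,0],"roll":0},{"travel":[-1,7,0],"roll":0},{"travel":[-1,7,0],"roll":0}]'
python3 -m handwheel '[{"travel":[0,1,0],"roll":0},{"travel":[-0.4,2,0],"roll":0},{"travel":[-0.4,2,0],"roll":0}]'
python3 -m handwheel '[{"travel":[0,1,0],"roll":0},{"travel":[-0.2,1.5,0],"roll":0},{"travel":[-0.2,1.5,0],"roll":0}]'
python3 look.py 10
```

```text
t: 11.3
eef_pos: [590.5, 30.9, 102.6]
tcp_rot: [1.126, 1.571, 1.286]
ft_force: [0.2, -0.5, 1.4]
opening: 0.006
t: 11.6
eef_pos: [590.3, 32.8, 102.6]
tcp_rot: [0.183, 1.57, 0.343]
ft_force: [0.9, -1.3, 0.6]
opening: 0.003
t: 11.9
eef_pos: [590.0, 34.3, 102.6]
tcp_rot: [0.397, 1.571, 0.557]
ft_force: [2.1, -1.4, 0.8]
opening: 0.007
12.0 [590.02559312  34.28228348 102.61000212] [-0.06310283 -1.88778834  1.24905723]
```

View pics/side10z.png

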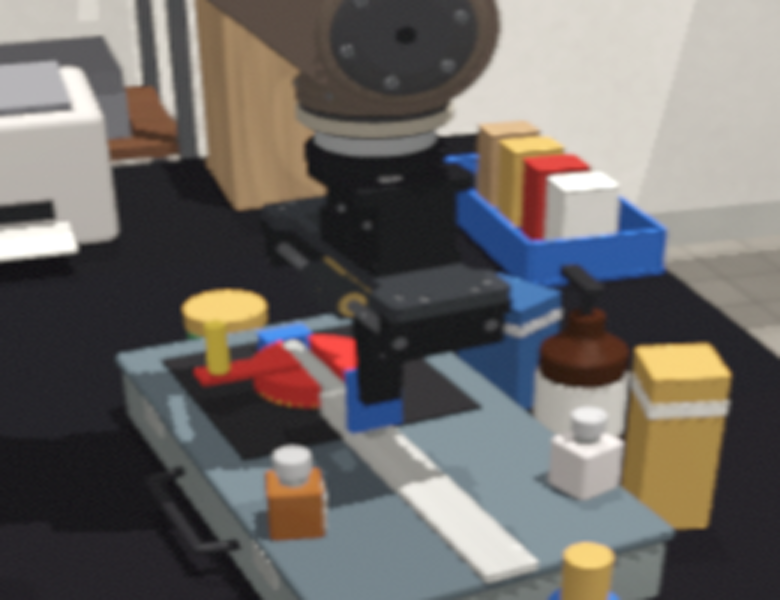

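View pics/top10z.png

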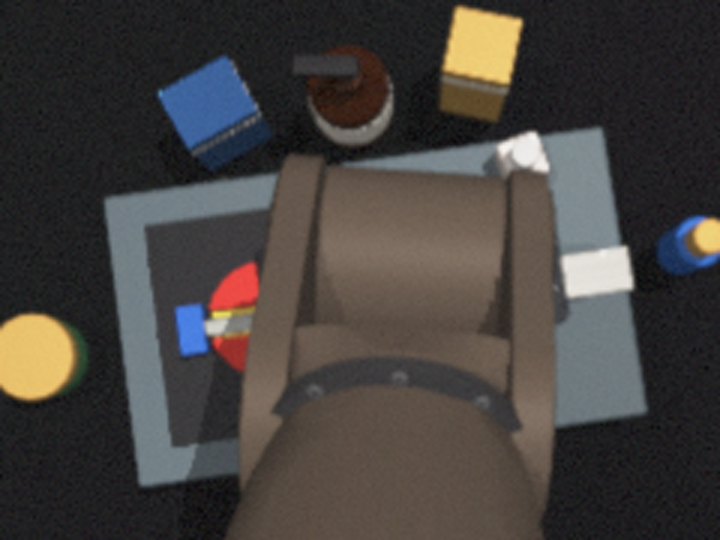

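Tip is now under the keeper; no stop force yet. Stepping until the stop is felt.

```bash
for i in 1 ; do python3 -m handwheel '[{"travel":[-0.1,1,0],"roll":0},{"travel":[-0.2,1.5,0],"roll":0},{"travel":[-0.2,1.5,0],"roll":0}]'; done
python3 -m handwheel '[{"travel":[-0.1,0.5,0],"roll":0},{"travel":[-0.2,1,0],"roll":0},{"travel":[-0.2,1,0],"roll":0}]'
```

```text
t: 12.3
eef_pos: [589.8, 35.8, 102.6]
tcp_rot: [0.935, 1.571, 1.094]
ft_force: [1.5, -2.7, 2.1]
opening: 0.002
t: 12.6
eef_pos: [589.7, 36.5, 102.6]
tcp_rot: [-0.866, 1.57, -0.706]
ft_force: [1.6, -4.4, 2.2]
opening: 0.003
```

```bash
python3 -m handwheel '[{"travel":[-0.1,0.5,0],"roll":0},{"travel":[-0.2,1,0],"roll":0},{"travel":[-0.2,1,0],"roll":0}]'
```

```text
t: 12.9
eef_pos: [589.7, 36.7, 102.7]
tcp_rot: [-1.26, 1.569, -1.101]
ft_force: [1.6, -11.0, 1.5]
opening: 0.005
```

Firm stop: 11 N with no further advance. Backing away and checking.

```bash
python3 -m handwheel '[{"travel":[1,-6,0],"roll":0},{"travel":[3,-20,0],"roll":0},{"travel":[4,-25,35],"roll":0},{"travel":[4,-25,75],"roll":0},{"travel":[4,-25,120],"roll":0},{"travel":[-20,-60,140],"roll":0},{"travel":[-50,-95,140],"roll":0},{"travel":[-80,-130,140],"roll":0}]'
python3 -m handwheel '[{"travel":[-20,-40,0],"roll":0},{"travel":[-40,-80,0],"roll":0},{"travel":[-60,-120,0],"roll":0},{"travel":[-70,-150,0],"roll":0},{"travel":[-70,-150,0],"roll":0}]'
python3 look.py 11; python3 - <<'E'
from h import *
im=cv2.imread("pics/top11.png"); cv2.imwrite("pics/top11zz.png",cv2.resize(im[210:300,220:340],None,fx=6,fy=6,interpolation=2))
im=cv2.imread("pics/side11.png"); cv2.imwrite("pics/side11zz.png",cv2.resize(im[175:295,240:380],None,fx=5,fy=5,interpolation=2))
E
```

```text
t: 13.7
eef_pos: [508.1, -93.5, 243.0]
tcp_rot: [0.077, 1.57, 0.237]
ft_force: [0.7, -1.1, -1.4]
opening: 0.005
t: 14.2
eef_pos: [437.9, -245.5, 242.4]
tcp_rot: [2.328, 1.57, 2.483]
ft_force: [1.6, 0.7, 0.6]
opening: 0.004
14.3 [ 438.83265673 -242.82100338  242.3357947 ] [-0.90718679  0.22649116 -0.58497663]
```

View pics/top11zz.png

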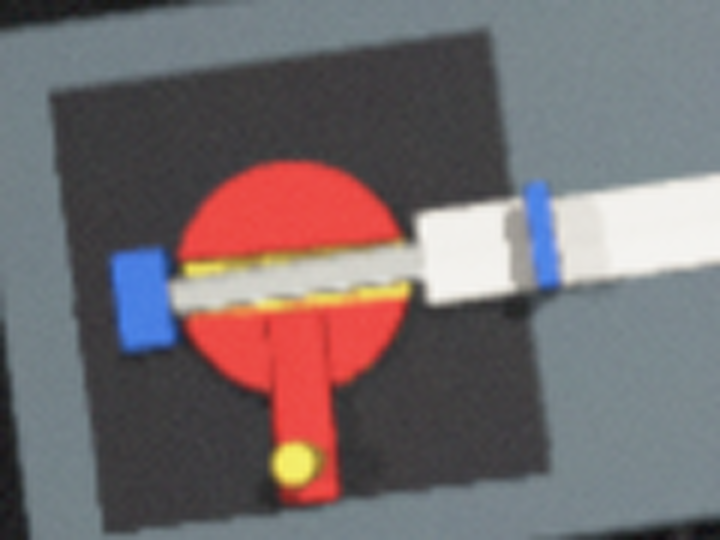

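View pics/side11zz.png

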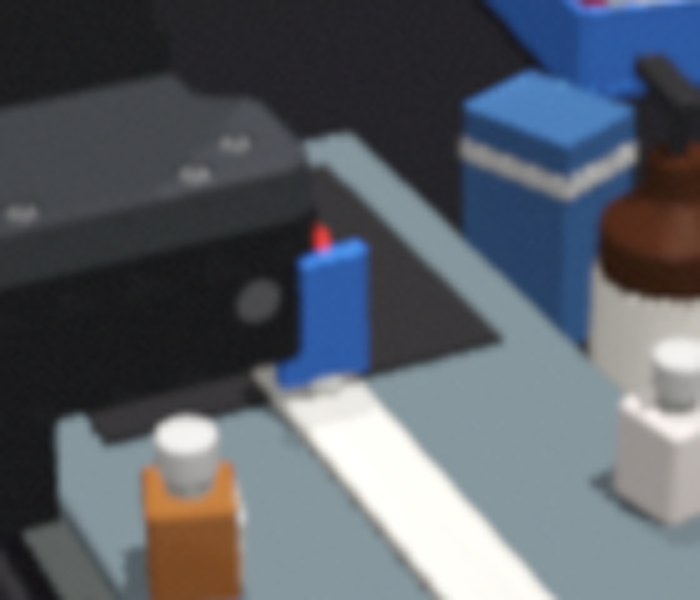

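View pics/top11.png

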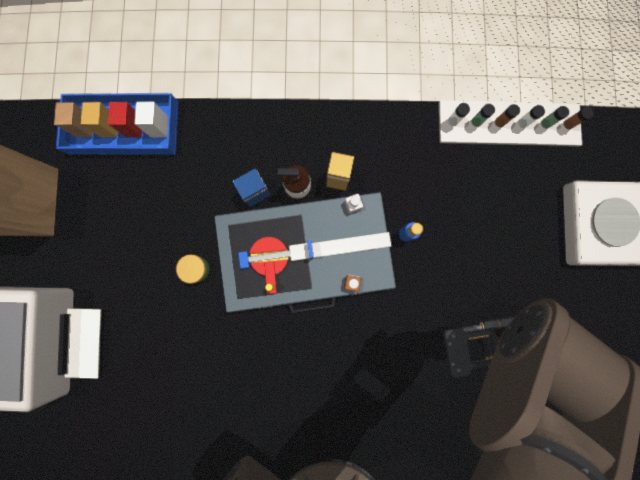

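```bash
python3 - <<'E'
from h import *
cen=np.array([587.1,61.1]);ey=np.array([-.15546,.98784]);ex=np.array([.98784,.15546])
im=cv2.imread("pics/top11.png")[:,:,::-1].copy(); im0=cv2.imread("pics/top0.png")[:,:,::-1].copy()
for i,roi in((im0,(355,225,380,260)),(im,(295,230,330,270))):
    b,m=blobs(i,(105,120,60),(125,255,255),roi,20);c=b[0][1];print(b)
    ys,xs=np.where(m); P=np.array([onz("top",(u,v),123)[:2]-cen for u,v in zip(xs,ys)])
    q=P@ey; print("plate mean/min/max",q.mean().round(1),q.min().round(1),q.max().round(1))
for uv in[(526,185),(548,185),(538,288),(561,287)]:
    p=onz("top",(220+uv[0]/6-.4,210+uv[1]/6-.4),123)[:2]-cen; print((p@ey).round(1))
for nm,a,b in(("white",(560,72),None),):pass
d=cv2.absdiff(im[180:320,150:430],im0[180:320,150:430]).max(2)
n,l,s,c=cv2.connectedComponentsWithStats((d>40).astype(np.uint8))
print([(s[i,:].tolist()) for i in range(1,n) if s[i,4]>8],"offset 150,180")
E
```

```text
[([362, 232, 7, 18, 87], [365.0, 241.1])]
plate mean/min/max -124.7 -130.8 -119.2
[([308, 240, 5, 18, 58], [309.9, 248.8])]
plate mean/min/max -13.2 -16.4 -9.9
-10.3
-17.6
-9.4
-17.0
[[171, 52, 49, 24, 281], [80, 57, 61, 57, 1075], [154, 60, 10, 22, 144]] offset 150,180
```

The plate's rear face is at case y of about -17 mm (home is -18) and its front face meets the bridge. Only the disc, bar and plate changed between the first and last top views.

```bash
python3 -c "
from cell import job
print(job.job_done())"
```

```text
the job is handed in; nothing more can be done
None
```

The sample case is locked: the bar is through the disc and home in the keeper, and I handed the job in at about 14.3 s of the 54 s allowed.

I pushed the yellow peg with closed fingertips from about 1.5 rad round to about pi. I then pushed the blue plate until the bar met its stop, and backed the arm well clear.

**Last checks**
- **Bar:** the plate's rear face measured about -17 mm in case y against -18 mm when home. Its front face lies against the guide bridge. The measured wrist force peaked at about 11 N, at the stop.
- **Slot:** lined up to about 0.04 rad by its edge before the bar went in, and the bar now sits inside it.
- **Loose items:** comparing the first and last top views, only the disc, bar and plate had changed. The bottles, flacons and cartons had not moved.

**Checks that disagreed:** just before I released the peg, the slot edge gave -0.03 rad from true and the peg position gave +0.06, both inside the 0.15 limit. One later peg angle reading was wrong because the peg blended with the jar lid behind it, so I ignored it.

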